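# Start and drive home the locking screw of a milling jar

## Task

Take the orange-knobbed locking screw from the wooden rack, lower it into the deep well of the white milling jar and find the start of the thread by feel: bearing lightly, turn it anticlockwise until it drops in. Then turn it clockwise until it is fully home with its steel flange down flat on the jar's rim, and let go. Never force the thread, and leave the other things on the bench alone.

Things in the scene. Friction and masses are not known exactly. Their poses are not given: they have to be found in the camera images.
- screw: Loose locking screw, about 220 g, upright in one of the rack's two holes, hanging by its flange. Origin at the tip of its nose, z up along its axis. Heights in mm above the origin: nose cone 0 to 9 (radius 4 to 7.5), core of radius 7.5 up to 55, guide sleeve of radius 16 at 55 to 85, steel flange of radius 24 at 85 to 90, knob 90 to 132. Right-hand thread: clockwise from above screws it in.
- knob (a point): Middle of the screw's round orange knob (radius 17 mm, 42 mm high), on the axis, 111 mm above the nose tip: the place to grip, at any yaw. Axes as screw.
- flange (a point): Point on the screw's axis at the underside of its steel flange, 85 mm above the tip of the nose. Axes as screw.
- lugs (a point): Point on the screw's axis level with the underside of its three thread lugs, 10 mm above the nose tip. The lugs are 120 degrees apart (one along the screw's own +x), reach out to radius 16 mm, are 6 mm wide and 5 mm high. Axes as screw.
- jar: White squat milling jar, 120 mm across, 100 mm high, with two steel bands, fixed on a dark square wooden base 150 x 150 x 12 mm. Origin at the centre of its underside on the bench, z up. A round well 36 mm across goes down its middle to 5 mm above the bench. The three-start thread at its bottom strips if the screw is pressed or turned hard against it (60 N in all, about 0.3 Nm).
- well (a point): Centre of the well's mouth, level with the jar's flat rim, 100 mm above the bench; z up. The screw is home when the flange lies on this rim.
- lands (a point): On the well's axis, 60 mm under the rim: the flat top of the fixed dark steel insert (bore 19 mm). It has three entry slots, 120 degrees apart, 11 mm wide, at an angle that differs every time and is not measured (axes here are the jar's). With its lugs on the lands the screw's flange is about 16 mm above the rim, or about 19.5 mm if they stand on the low ridges beside the slots.
- thread (a point): On the well's axis, 71 mm under the rim, where the lugs come to lie in the slots. Turned anticlockwise (up to about 140 degrees) the lugs slide over the lands until ridges stop them over the slots; there they drop if let down: flange 3 to 5 mm above the rim. Then clockwise about 55 degrees sinks it 4 mm evenly to home (hard stop at about 80). Turned clockwise on the lands, they butt against the ridges.
- rack: Fixed wooden rack: a plate 70 x 200 x 20 mm on two cheeks, top 95 mm above the bench, with two 37 mm holes 50 mm either side of the middle along its own y axis. One holds the screw, the other the pestle. Origin at the centre of its underside on the bench.
- pestle: White ceramic pestle, 124 mm long, 30 mm at the thick end, standing in the other hole of the rack, its foot on the bench. Bystander; origin at its foot.
- bowl: White ceramic bowl standing upside down, 100 mm across, 55 mm high, loose. Bystander; origin under its centre.
- oxide_jar: Amber glass jar with white lid, 70 mm across, 100 mm high, loose. Bystander; origin under its centre.
- vase: Small red vase, 80 mm across, 98 mm high, loose. Bystander; origin under its centre.
- tiles: Terracotta block of test tiles 80 x 80 x 30 mm, loose. Bystander; origin under its centre.
- scoop: Yellow plastic scoop, 160 mm long, lying on the bench, loose. Bystander; origin on its underside.
Mind the look-alikes: they are no part of the job. There is more than one size of the screw; the job needs the middle-sized.

How it is judged:
On the way:
1. the screw's lugs have dropped into the thread: flange less than 8 mm above the rim, on the well's axis (z of flange in the frame of well below 0.008 m and horizontal distance between flange and well below 0.006 m), for 0.1 s.
At the end, for the whole second after the job is handed in: The screw is in the jar's well, screwed in until the underside of its flange is within 1.5 mm of the rim, upright within 0.04 rad, on the well's axis within 5 mm, at rest and released (z of flange in the frame of well between -0.003 and 0.0015 m and horizontal distance between flange and well below 0.005 m and angle between screw's own z axis and vertical below 0.04 rad and linear speed of screw below 0.02 m/s); the robot touches nothing.
It fails at once if the screw is forced against the jar or its thread with more than 60 N (contact force between screw and jar above 60 N).
It fails at once if another thing on the bench is moved by more than 30 mm (distance of any of pestle, bowl, oxide_jar, vase, tiles, scoop from where it was at the start of the episode above 0.03 m).
It also fails if it takes over 67 s, if anything falls off the work surface, if the arm or the gripper's body presses on something with over 40 N, if the wrist force passes 120 N, or if a joint passes its speed limit or range.

## Robot

A 7-joint arm with a two-finger parallel gripper is mounted at the origin on the work surface. World frame = base frame: x ahead of the robot, y to its left, z up, the work surface at z = 0. Lengths are in m, angles in rad, forces in N, time in s.
With the tool pointing down it reaches from about 0.425 to 0.95 m from the base axis. Payload 16.7 kg.
Tool frame: the origin (TCP) lies on the centre line of the jaws, within the pads' length; the fingertips stand 14 mm ahead of it and the grasp point (between the pads) lies 5 mm behind it (ctrl.tip_reach is the distance from the TCP to the fingertips, in m); y points along the fingers, z is the direction in which the jaws open and shut, and the axes are right-handed (so a half turn about y gives the same grasp; the last joint's range is limited). The gripper opens to 94 mm and grips with 3 to 60 N. Pads are 16 mm wide; open, the fingers measure 119 mm over their backs; the gripper's body (75 mm by 177 mm) begins 78 mm behind the grasp point.
Start: joints at [-0.149, 0.426, 0.074, 1.606, -0.034, 1.111, -0.067], TCP at [0.675, -0, 0.183] pointing down, gripper open.
Joint ranges: [-2.85, 2.85], [-0.5, 2.14], [-1.23, 1.37], [0.21, 2.46], [-1.02, 4.16], [0.16, 2.05], [-2.73, 2.73]. Speed limits (rad/s): [1.89, 1.89, 2.39, 2.39, 3.01, 3.01, 3.01].

## Interface

Orientations are given as a 3x3 rotation matrix whose columns are the frame's x, y, z axes.
In Python, from bench import ctrl gives the robot as it stands.
- The arm moves only by the tool servo_tool, never from a script. Its argument "rows" is text: rows parted by semicolons, each of 4 numbers parted by spaces: the shift along the tool's x, y, z in units of 40 mm (1.0 is 40 mm), then the turn about the tool's y in units of 8 degrees (1.0 is 8 degrees). In form: dx dy dz roll; .... A call has 1 to 20 rows; each row is the pose to reach, as a shift and turn from the pose commanded when the call began, along the tool's axes at that moment; what a row does not reach only later rows make up. A row lasts 1/10 s, in which the tool goes at most 50 mm and 8.59 degrees, less where a joint would pass 70% of its speed; a pose out of reach is approached as far as the arm can. A call with a gripper value outside its range is refused whole. "claw" is the closure, from 0 (fully open) to 1 (shut), set as the call begins (left out, the last holds). The fingers move at their own pace and stop on an object; "force" is the grip in N (left out, the last holds). Time passes only in rows, so rows that repeat a pose let the fingers close. It gives the time, the measured TCP pose, the force and the opening at its end, in the units of the state.
- ctrl.observe(): the state, without advancing time (a new reading comes with each control period).
- ctrl.capture(name): name is "scene" or "side" or "wrist"; returns a dict with "img" (420x560x3 uint8, red, green, blue), "vfov" (degrees; the focal length in pixels is half the picture's height over the tangent of half this angle, whatever the lens; pixels are square), "cx", "cy" (the principal point, pixels), "D" ([k1, k2, p1, p2, k3] as OpenCV has them; the pictures are not rectified), "world_to_cam" (4x4, takes a point from world to camera coordinates). Camera axes: x right, y down, z forward; pixel columns grow to the right and rows downward; lengths in m; the calibration is good to about 2 mm. A picture is of the moment at which its call begins. There is no depth.
- ctrl.sign_off(): hands the job in, once; it reports no verdict.
The state is a dict: "time": time; "q": joint angles; "qd": joint speeds; "joint_torque": joint torques, N m; "tool_pos": TCP position; "orientation": TCP orientation; "contact_force": force on the tool from outside, world axes, zero at the start; "ft_torque": the same for the moment, N m; "grip_width": opening from 0.0 (shut) to 1.0 (fully open).
Only numpy, scipy, OpenCV 4.12 (cv2) and the standard library are available. Lean on these libraries where they do the work, as an engineer would, in place of code of your own. Each camera call takes 0.05 s, during which the arm holds its last target.

## Working session

There is one attempt and no reset: what is moved stays moved. The work goes in short steps, Python scripts to look and compute and a tool call to move; the robot and the scene stay as the last step left them, time stands still between calls to the robot, and variables do not carry over. Pictures are saved under pics/ and viewed, and the job is handed in when it is done.

Besides the shell and the picture viewer there is one more tool, called after "Call:" in YAML: its name, and indented under it one key for each argument. servo_tool: Moves the arm, as the interface text tells. Its arguments: {"type":"object","properties":{"rows":{"type":"string"},"claw":{"type":"number"},"force":{"type":"number"}},"required":["rows"]}

```bash
ls; mkdir -p pics; python3 - <<'E'
from bench import ctrl
import cv2
s=ctrl.observe();print(s)
for n in ["scene","side","wrist"]:
    c=ctrl.capture(n);cv2.imwrite(f"pics/{n}0.png",c["img"][:,:,::-1]);print(n,c["vfov"],c["cx"],c["cy"],c["D"],c["world_to_cam"])
E
```

```text
pics
{'time': 0.0, 'q': array([-0.14949468,  0.42670587,  0.07385419,  1.60658979, -0.03407094,
        1.11081152, -0.06708449]), 'qd': array([-0.00034861, -0.00068017,  0.00143261,  0.00158463, -0.00033806,
       -0.00019501, -0.00102463]), 'joint_torque': array([-4.09355038e-03, -9.35844111e+01,  3.66462663e+00, -4.54201269e+01,
       -4.89189907e-02,  2.02478352e-02, -6.48899413e-05]), 'tool_pos': array([ 6.74539669e-01, -4.82882794e-05,  1.82500775e-01]), 'orientation': array([[-1.09585569e-05, -1.24997576e-03,  9.99999219e-01],
       [-9.99999993e-01, -1.17965625e-04, -1.11060196e-05],
       [ 1.17979415e-04, -9.99999212e-01, -1.24997446e-03]]), 'contact_force': array([-0.14110868, -0.96307277, -0.49066605]), 'ft_torque': array([ 0.00368319, -0.00694385,  0.01472193]), 'grip_width': 1.0023491894777192}
scene 44.153822239324306 278.995607690291 214.18406666930179 [-0.04638895  0.          0.          0.          0.        ] [[ 0.05144506  0.99850661 -0.01838331 -0.01166552]
 [ 0.56035174 -0.04409765 -0.82708    -0.22338672]
 [-0.82665551  0.03224806 -0.56178352  2.0186824 ]
 [ 0.          0.          0.          1.        ]]
side 53.196044458957665 276.1334118555791 206.9125737087399 [-0.05671798  0.          0.          0.          0.        ] [[-0.93469549 -0.35513732  0.01489368  0.51706832]
 [-0.26406752  0.66573813 -0.69789762  0.21504503]
 [ 0.2379342  -0.6562547  -0.71604266  1.01624757]
 [ 0.          0.          0.          1.        ]]
wrist 59.17704812256133 279.707992080631 208.04034719668633 [0.01211553 0.         0.         0.         0.        ] [[ 9.99999931e-01  1.35926459e-04 -3.47113402e-04 -6.75492127e-01]
 [ 2.25017051e-04 -9.62479602e-01  2.71353947e-01 -2.82846484e-02]
 [-2.97205388e-04 -2.71354007e-01 -9.62479566e-01  3.91696418e-01]
 [ 0.00000000e+00  0.00000000e+00  0.00000000e+00  1.00000000e+00]]
```

View pics/scene0.png

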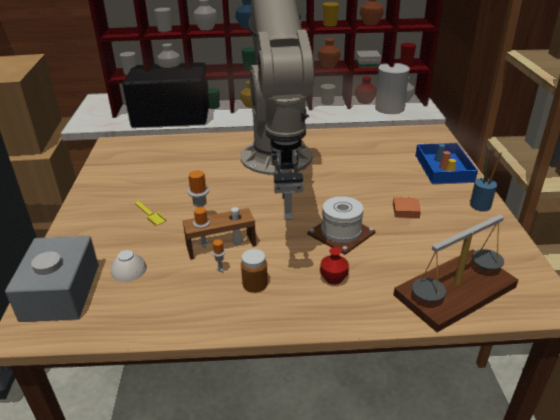

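View pics/side0.png

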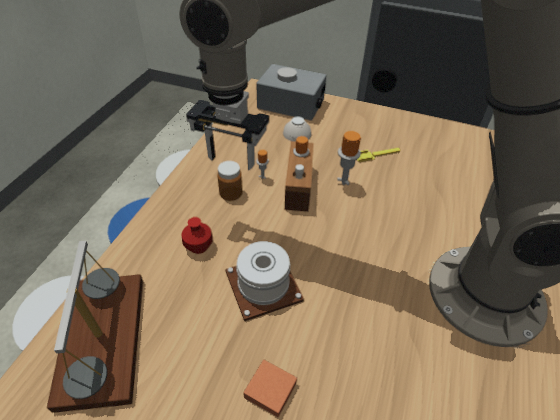

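View pics/wrist0.png

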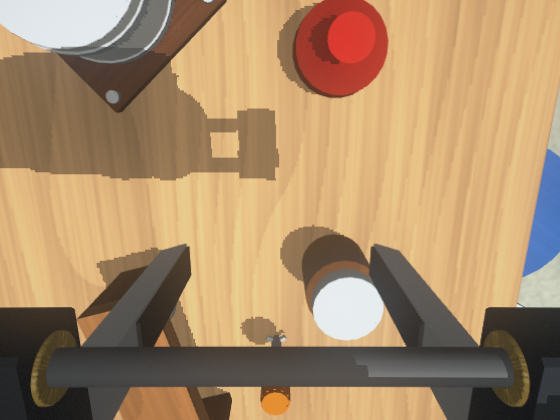

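The scene view shows the screw in the rack at about (201,216), with a larger screw behind it at (197,185) and a smaller one in front at (218,248). The jar is at (343,215). In the side view the rack screw is at about (301,147) and the jar well at (263,262). I'll measure these next.

```bash
cat > h.py <<'E'
import numpy as np,cv2
from bench import ctrl
def K(c):
    h,w=c["img"].shape[:2];f=h/2/np.tan(np.radians(c["vfov"])/2)
    return np.array([[f,0,c["cx"]],[0,f,c["cy"]],[0,0,1.]])
def und(c,p): return cv2.undistortPoints(np.array(p,float).reshape(-1,1,2),K(c),np.array(c["D"])).reshape(-1,2)
def onz(c,p,z):
    T=np.array(c["world_to_cam"]);R,t=T[:3,:3],T[:3,3];o=-R.T@t
    u=und(c,p);d=np.c_[u,np.ones(len(u))]@R
    return o+d*((z-o[2])/d[:,2])[:,None]
def tri(c1,p1,c2,p2):
    X=cv2.triangulatePoints(np.array(c1["world_to_cam"])[:3],np.array(c2["world_to_cam"])[:3],und(c1,p1).T,und(c2,p2).T)
    return (X[:3]/X[3]).T
def proj(c,X):
    T=np.array(c["world_to_cam"]);return cv2.projectPoints(np.array(X,float).reshape(-1,1,3),cv2.Rodrigues(T[:3,:3])[0],T[:3,3],K(c),np.array(c["D"]))[0].reshape(-1,2)
def orange(c,lo=(8,170,110),hi=(18,255,255)):
    hsv=cv2.cvtColor(c["img"],cv2.COLOR_RGB2HSV);m=cv2.inRange(hsv,lo,hi)
    n,l,s,ce=cv2.connectedComponentsWithStats(m)
    return m,[(s[i],ce[i]) for i in range(1,n) if s[i][4]>30]
E
python3 - <<'E'
from h import *
cs={n:ctrl.capture(n) for n in ["scene","side"]}
for n,c in cs.items():
    m,l=orange(c)
    for s,ce in l: print(n,s,ce.round(1))
a=cs["scene"]["img"][170:270,150:390];cv2.imwrite("pics/z1.png",cv2.resize(a,None,fx=3.3,fy=3.3,interpolation=2)[:,:,::-1])
a=cs["side"]["img"][120:330,210:370];cv2.imwrite("pics/z2.png",cv2.resize(a,None,fx=2.8,fy=2.8,interpolation=2)[:,:,::-1])
E
```

```text
scene [189 171  15   9  97] [195.8 174.4]
scene [194 207  12   8  73] [199.4 210.6]
scene [213 239  10   7  56] [217.3 242.2]
scene [242 265  22   7  43] [252.1 268.8]
side [344 132  17  10 127] [351.6 136.2]
side [296 137  12   7  62] [301.8 140. ]
side [258 150   9   6  39] [262.1 152.7]
```

View pics/z1.png

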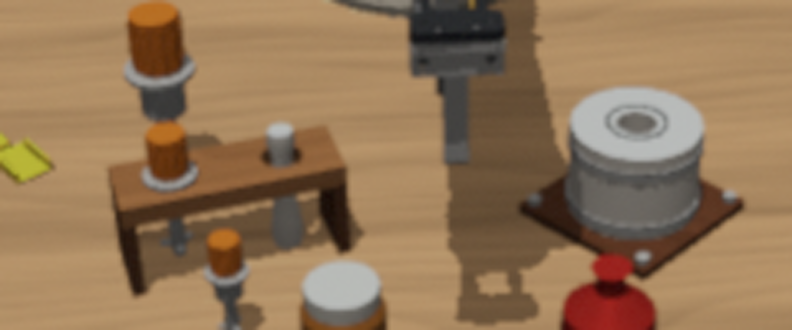

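View pics/z2.png

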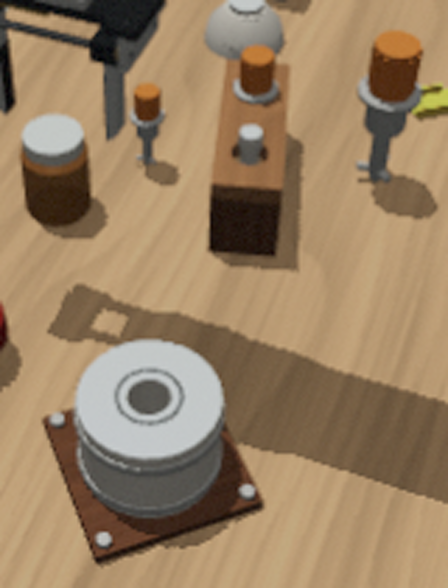

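```bash
python3 - <<'E'
from h import *
cs={n:ctrl.capture(n) for n in ["scene","side"]}
a,b=cs["scene"],cs["side"]
print("knob top z.142",onz(a,[199.4,210.6],.142),onz(b,[301.8,140],.142),tri(a,[199.4,210.6],b,[301.8,140]))
print("big",tri(a,[195.8,174.4],b,[351.6,136.2]),"small",tri(a,[217.3,242.2],b,[262.1,152.7]))
# full knob mask
for n,c,w in (("scene",a,(185,203,215,235)),("side",b,(288,130,315,160))):
    m,_=orange(c,(5,150,40),(20,255,255)); x0,y0,x1,y1=w
    ys,xs=np.nonzero(m[y0:y1,x0:x1]);print(n,"knob bbox",xs.min()+x0,xs.max()+x0,ys.min()+y0,ys.max()+y0,(xs.mean()+x0,ys.mean()+y0))
# well: dark pixels in rim
for n,c,w in (("scene",a,(315,190,375,225)),("side",b,(230,235,300,290))):
    g=cv2.cvtColor(c["img"],cv2.COLOR_RGB2GRAY);x0,y0,x1,y1=w
    hsv=cv2.cvtColor(c["img"],cv2.COLOR_RGB2HSV)
    for th in (120,140):
        m=(g[y0:y1,x0:x1]<th).astype(np.uint8)
        N,l,s,ce=cv2.connectedComponentsWithStats(m)
        for i in range(1,N):
            if s[i][4]>30: print(n,th,s[i]+[x0,y0,0,0,0],ce[i]+[x0,y0],onz(c,ce[i]+[x0,y0],.1))
s=ctrl.observe(); print(s["tool_pos"])
E
```

```text
knob top z.142 [[ 0.57131813 -0.23999413  0.142     ]] [[ 0.56707233 -0.2387728   0.142     ]] [[ 0.56783251 -0.24071708  0.14006029]]
big [[ 0.4303001  -0.25773582  0.18002675]] small [[ 0.67026517 -0.1882684   0.1022879 ]]
scene knob bbox 185 214 207 234 (np.float64(199.8622448979592), np.float64(222.05357142857142))
side knob bbox 295 307 137 153 (np.float64(301.34831460674155), np.float64(144.52808988764045))
scene 120 [315 197  49  28 440] [334.92272727 218.75681818] [[0.58107383 0.14451418 0.1       ]]
scene 120 [338 204  11   6  45] [342.66666667 206.8       ] [[0.52095969 0.17617511 0.1       ]]
scene 140 [315 194  56  31 558] [334.34229391 216.38530466] [[0.5689913  0.14453421 0.1       ]]
scene 140 [337 204  12   7  62] [342.5483871  206.87096774] [[0.52131171 0.17576701 0.1       ]]
side 120 [ 230  235   70   55 1566] [271.42273308 264.23754789] [[0.49970538 0.1750096  0.1       ]]
side 120 [256 256  15  12 141] [262.66666667 261.40425532] [[0.52114435 0.17487994 0.1       ]]
side 140 [ 230  235   70   55 1674] [270.55495818 264.28972521] [[0.50148119 0.17586398 0.1       ]]
side 140 [255 256  16  12 148] [262.75675676 261.41216216] [[0.52094515 0.17482558 0.1       ]]
[ 6.74855411e-01 -2.63148971e-09  1.83022690e-01]
```

Call:
servo_tool:
  rows: "1 -0.5 -0.4 0;2 -1 -0.8 0;3 -1.3 -1.3 0;4 -1.3 -1.8 0;5 -1.3 -2.2 0;5.6 -1.3 -2.5 0;5.95 -1.3 -2.65 0;6 -1.3 -2.65 0;6 -1.3 -2.65 0;6 -1.3 -2.65 0"
  claw: 0
  force: 25

```text
time: 1.35
tool_pos: [0.5699, -0.2381, 0.235]
orientation: [[0.002, -0.0, 1.0], [-1.0, 0.001, 0.002], [-0.001, -1.0, -0.0]]
contact_force: [-0.2, 0.3, -0.4]
grip_width: 1.001
```

```bash
python3 - <<'E'
from h import *
s=ctrl.observe();print(s["time"],s["tool_pos"],s["q"],s["orientation"].round(4),s["contact_force"])
c=ctrl.capture("wrist");cv2.imwrite("pics/w1.png",c["img"][:,:,::-1])
m,l=orange(c)
for st,ce in l: print(st,ce,onz(c,ce,.142))
E
```

```text
1.35 [ 0.56989103 -0.2381392   0.234968  ] [ 0.15707635  0.29242387  0.16924756  1.68682983 -0.05344482  1.16708931
  0.34253138] [[ 2.2e-03 -1.0e-04  1.0e+00]
 [-1.0e+00  6.0e-04  2.2e-03]
 [-6.0e-04 -1.0e+00 -1.0e-04]] [-0.21126709  0.30775934 -0.37230029]
[378 123  29  29  92] [389.76086957 134.32608696] [[ 0.6569931 -0.1818351  0.142    ]]
[ 257  183   41   42 1265] [276.51541502 204.51778656] [[ 0.56828533 -0.23899285  0.142     ]]
[  57  212   75   59 2993] [ 90.06047444 241.22686268] [[ 0.41045117 -0.27155195  0.142     ]]
```

View pics/w1.png

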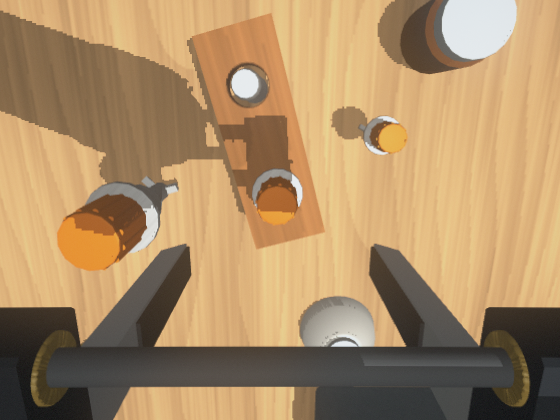

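Wrist view: the knob's top disc is at about (277,204), which gives (0.568,-0.239). That agrees with the fixed cameras, so I'm going down.

Call:
servo_tool:
  rows: "0 0.8 0 0;0 1.6 0 0;0 2.3 0 0;0 2.7 0 0;0 2.9 0 0;0 2.9 0 0;0 2.9 0 0"
  claw: 0

```text
time: 2.1
tool_pos: [0.5696, -0.2397, 0.12]
orientation: [[0.001, 0.001, 1.0], [-1.0, -0.0, 0.001], [0.0, -1.0, 0.001]]
contact_force: [-1.2, 0.2, -0.2]
grip_width: 0.998
```

Call:
servo_tool:
  rows: "0 0 0 0;0 0 0 0;0 0 0 0;0 0 0 0;0 0 0 0;0 0 0 0;0 0 0 0;0 0 0 0"
  claw: 1
  force: 25

```text
time: 2.9
tool_pos: [0.5687, -0.24, 0.1191]
orientation: [[-0.0, -0.001, 1.0], [-1.0, 0.0, -0.0], [-0.0, -1.0, -0.001]]
contact_force: [-4.6, -0.5, 3.2]
grip_width: 0.353
```

Call:
servo_tool:
  rows: "0 -0.4 0 0;0 -1 0 0;0 -1.8 0 0;0 -2.6 0 0;0 -3.2 0 0;0 -3.5 0 0;0 -3.5 0 0.5;0 -3.5 0 1"

```text
time: 3.7
tool_pos: [0.5689, -0.24, 0.2589]
orientation: [[-0.142, -0.0, 0.99], [-0.99, 0.0, -0.142], [-0.0, -1.0, -0.0]]
contact_force: [-0.6, 0.4, -0.1]
grip_width: 0.006
```

```bash
python3 - <<'E'
from h import *
s=ctrl.observe();print(s["time"],s["tool_pos"],s["q"],s["orientation"].round(4),s["contact_force"],s["grip_width"])
c=ctrl.capture("side");cv2.imwrite("pics/s1.png",c["img"][:,:,::-1])
E
```

```text
3.7 [ 0.56888032 -0.23997279  0.2588928 ] [ 0.1387351   0.27602302  0.19545971  1.65798219 -0.05661942  1.2132543
  0.20444652] [[-1.419e-01 -1.000e-04  9.899e-01]
 [-9.899e-01  1.000e-04 -1.419e-01]
 [-1.000e-04 -1.000e+00 -1.000e-04]] [-0.58638794  0.44328937 -0.13982627] 0.005721020975240053
```

View pics/s1.png

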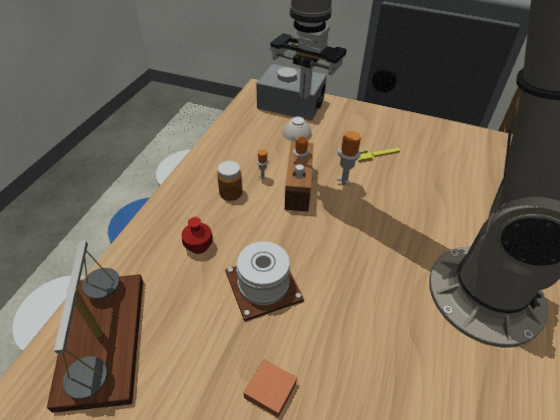

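The lift came up empty: the grip width is 0.006 and the screw is still in the rack at (301,147). Checking its position before I try again.

```bash
python3 - <<'E'
from h import *
c=ctrl.capture("wrist");cv2.imwrite("pics/w2.png",c["img"][:,:,::-1])
m,l=orange(c)
for st,ce in l: print(st,ce,onz(c,ce,.142))
a,b=ctrl.capture("scene"),ctrl.capture("side")
r=[]
for c in(a,b):
    for st,ce in orange(c)[1]: print(st,ce,onz(c,ce,.142))
for n,c,(x,y) in (("a",a,(150,160)),("b",b,(250,110))):
    cv2.imwrite(f"pics/z3{n}.png",cv2.resize(c["img"][y:y+100,x:x+120],None,fx=5,fy=5,interpolation=2)[:,:,::-1])
E
```

```text
[365 104  22  29  72] [371.69444444 117.06944444] [[ 0.65574634 -0.18350295  0.142     ]]
[ 260  175   39   40 1051] [278.46907707 195.35585157] [[ 0.56878053 -0.23865112  0.142     ]]
[  85  227   62   52 2380] [113.84957983 252.39831933] [[ 0.41044565 -0.27002525  0.142     ]]
[189 171  14   9  90] [195.16666667 174.18888889] [[ 0.36187499 -0.26921907  0.142     ]]
[195 208  11   7  58] [199.36206897 210.86206897] [[ 0.57264948 -0.24000031  0.142     ]]
[213 239  10   7  55] [217.30909091 242.25454545] [[ 0.72317782 -0.18240345  0.142     ]]
[242 265  20   7  39] [251.15384615 268.94871795] [[ 0.83583668 -0.09585083  0.142     ]]
[344 131  16  10 114] [352.12280702 135.77192982] [[ 0.43658196 -0.31410352  0.142     ]]
[297 137  10   6  49] [301.55102041 139.44897959] [[ 0.56856991 -0.2410107   0.142     ]]
[258 150   9   6  37] [262.08108108 152.64864865] [[ 0.65116349 -0.14207963  0.142     ]]
```

View pics/w2.png

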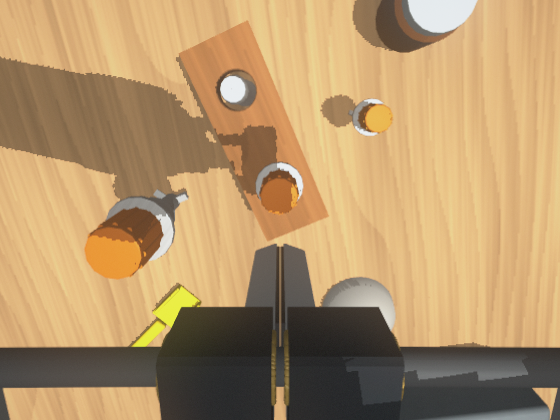

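View pics/z3b.png

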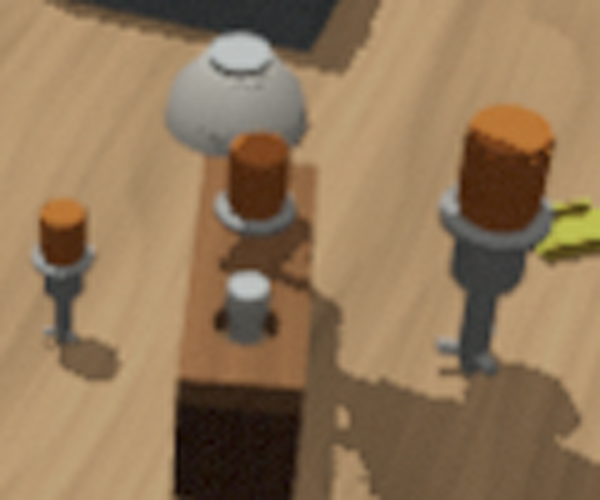

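View pics/z3a.png

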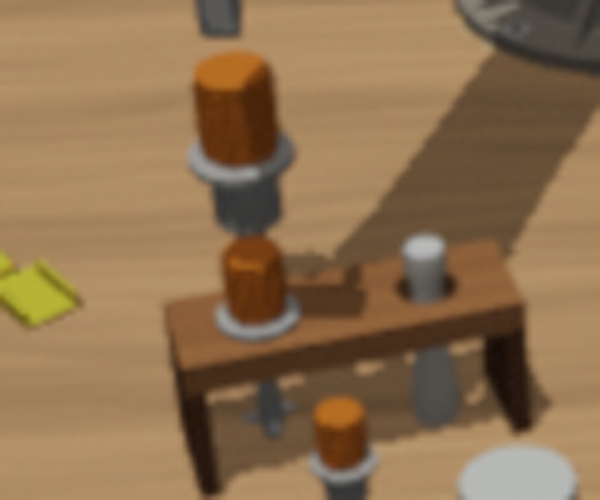

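The screw is still upright and hasn't moved. The jaws probably hadn't finished clamping when I lifted. I'll retry with more force and a longer wait.

Call:
servo_tool:
  rows: "0 0.8 0 0;0 1.8 0 0;0 2.7 0 0;0 3.3 0 0;0 3.5 0 0;0 3.5 0 0;0 3.5 0 0"
  claw: 0
  force: 45

```text
time: 4.6
tool_pos: [0.5691, -0.2401, 0.1193]
orientation: [[-0.138, -0.0, 0.99], [-0.99, 0.0, -0.138], [-0.0, -1.0, -0.0]]
contact_force: [-0.8, -0.4, 0.1]
grip_width: 0.568
```

Call:
servo_tool:
  rows: "0 0 0 0;0 0 0 0;0 0 0 0;0 0 0 0;0 0 0 0;0 0 0 0;0 0 0 0;0 0 0 0;0 0 0 0;0 0 0 0;0 0 0 0;0 0 0 0"
  claw: 1
  force: 45

```text
time: 5.8
tool_pos: [0.5674, -0.2408, 0.1221]
orientation: [[-0.14, -0.001, 0.99], [-0.99, 0.0, -0.14], [0.0, -1.0, -0.001]]
contact_force: [-25.7, 5.1, 49.2]
grip_width: 0.145
```

```bash
python3 - <<'E'
from h import *
s=ctrl.observe();print(s["time"],s["tool_pos"],s["contact_force"],s["grip_width"])
c=ctrl.capture("side")
cv2.imwrite("pics/g2.png",cv2.resize(c["img"][60:200,220:380],None,fx=4,fy=4,interpolation=2)[:,:,::-1])
c=ctrl.capture("wrist");cv2.imwrite("pics/w3.png",c["img"][:,:,::-1])
E
```

```text
5.8 [ 0.5674497  -0.2408329   0.12209132] [-25.73278739   5.11301007  49.21675297] 0.1452875540110442
```

View pics/g2.png

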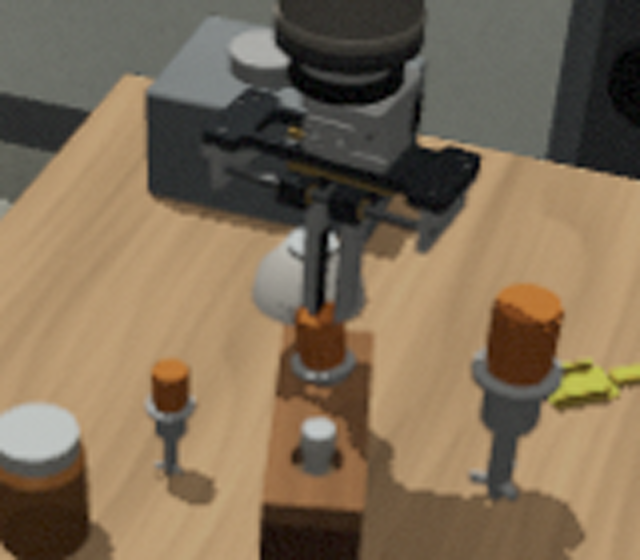

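View pics/w3.png

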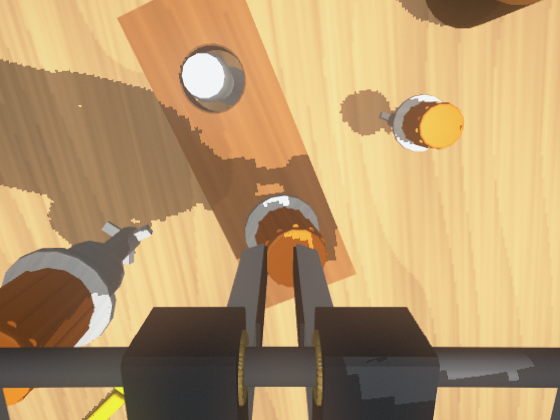

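```bash
python3 - <<'E'
from h import *
s=ctrl.observe();p=s["tool_pos"];R=s["orientation"]
c=ctrl.capture("wrist")
tip=p+R[:,1]*.014
for w in (.145*.047,.145*.047+.012):
    for sg in(1,-1): print("tip",w*sg,proj(c,tip+sg*w*R[:,2]),"pad edge +x/-x",proj(c,tip+sg*w*R[:,2]+.008*R[:,0]),proj(c,tip+sg*w*R[:,2]-.008*R[:,0]))
for z in(.1,.142): print("knob",z,proj(c,[.5685,-.2393,z]))
for st,ce in orange(c,(5,150,100),(20,255,255))[1]: print(st,ce,onz(c,ce,.142))
cv2.imwrite("pics/w4.png",cv2.resize(c["img"][180:320,200:380],None,fx=4,fy=4,interpolation=2)[:,:,::-1])
c=ctrl.capture("side")
print("side tip",proj(c,tip),proj(c,[.5685,-.2393,.1]),proj(c,[.5685,-.2393,.142]))
c=ctrl.capture("scene")
print("scene tip",proj(c,tip),proj(c,[.5685,-.2393,.1]),proj(c,[.5685,-.2393,.142]))
cv2.imwrite("pics/g3.png",cv2.resize(c["img"][130:270,130:290],None,fx=4,fy=4,interpolation=2)[:,:,::-1])
E
```

```text
tip 0.006815 [[289.1809122  236.66608022]] pad edge +x/-x [[289.09109611 248.70575596]] [[289.27268301 224.39864748]]
tip -0.006815 [[267.1932655  236.67005942]] pad edge +x/-x [[267.30794736 248.71038464]] [[267.07607652 224.40195074]]
tip 0.018815 [[308.53901827 236.66460564]] pad edge +x/-x [[308.26914328 248.70450884]] [[308.8147771  224.39692094]]
tip -0.018815 [[247.83074293 236.67559283]] pad edge +x/-x [[248.12557017 248.71728944]] [[247.52947653 224.40604163]]
knob 0.1 [[279.53692457 229.89697551]]
knob 0.142 [[279.48466541 255.87875158]]
[497   0  43   5 161] [518.           1.66459627] [[ 0.6889346  -0.13477919  0.142     ]]
[ 406  102   58   47 1043] [438.81399808 124.07094919] [[ 0.6536572  -0.18250919  0.142     ]]
[ 256  207   72   81 3084] [287.15629053 242.42736706] [[ 0.57355539 -0.23232896  0.142     ]]
[   0  268   85   80 3326] [ 34.81840048 300.04840649] [[ 0.43252384 -0.24617188  0.142     ]]
[  44  296   49   51 1147] [ 72.48823017 326.14298169] [[ 0.44805411 -0.26487233  0.142     ]]
[ 28 307  15  14  38] [ 37.02631579 312.94736842] [[ 0.43122928 -0.25401291  0.142     ]]
[  3 388  35  18 357] [ 15.09243697 394.45938375] [[ 0.40180037 -0.30442782  0.142     ]]
side tip [[301.22657046 148.92260434]] [[300.57317048 151.31319569]] [[301.38735691 139.78562832]]
scene tip [[200.46181786 219.69787614]] [[201.24752484 222.20194705]] [[199.72147578 210.03597315]]
```

View pics/w4.png

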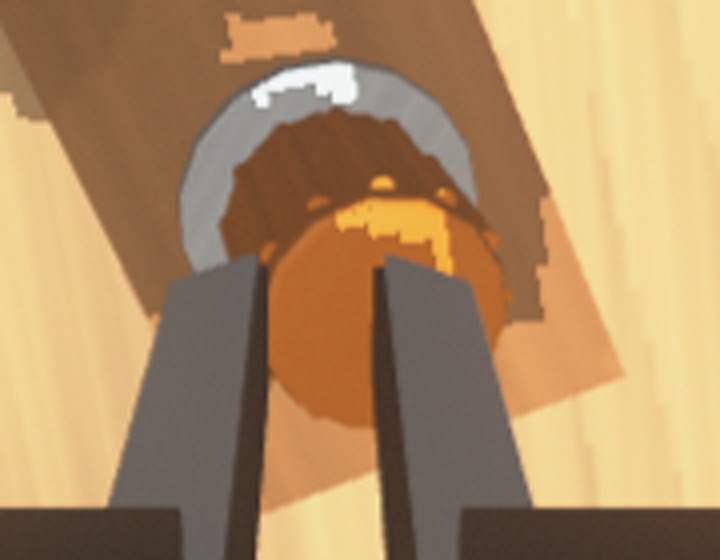

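View pics/g3.png

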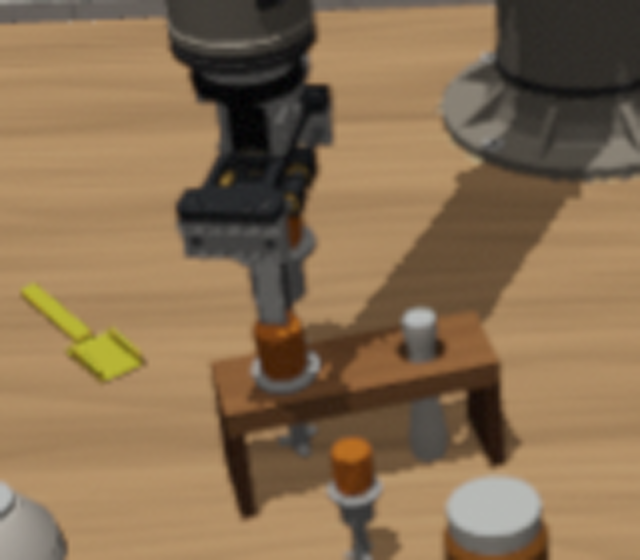

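```bash
python3 - <<'E'
from h import *
print(ctrl.tip_reach,[a for a in dir(ctrl) if a[0]!="_"])
s=ctrl.observe();print(s["tool_pos"],s["contact_force"],s["ft_torque"])
E
```

```text
0.014 ['IKError', 'capture', 'observe', 'sign_off', 'tip_reach']
[ 0.56746638 -0.24081614  0.12211301] [-24.74222753   5.60196374  47.7783466 ] [ 1.28768211  6.31559422 -0.01875503]
```

All three views disagree with the quoted `tip_reach`. The visible fingertips end about 35 mm higher than it implies, so the jaws closed onto the top of the knob instead of around it. I'll back off and measure the tips directly.

Call:
servo_tool:
  rows: "0 -0.4 0 0;0 -1.2 0 0;0 -1.8 0 0;0 -2 0 0;0 -2 0 0;0 -2 0 0;0 -2 0 0;0 -2 0 0;0 -2 0 0;0 -2 0 0;0 -2 0 0;0 -2 0 0"
  claw: 0
  force: 40

```text
time: 7.25
tool_pos: [0.5689, -0.24, 0.1991]
orientation: [[-0.139, -0.0, 0.99], [-0.99, 0.0, -0.139], [-0.0, -1.0, -0.0]]
contact_force: [0.0, -1.1, 0.5]
grip_width: 0.999
```

```bash
python3 - <<'E'
from h import *
s=ctrl.observe();p=s["tool_pos"];R=s["orientation"];print(p,s["grip_width"],s["contact_force"],s["time"])
for n,w in (("scene",(140,100,290,250)),("side",(220,50,370,200))):
    c=ctrl.capture(n);x,y,X,Y=w
    im=cv2.resize(c["img"][y:Y,x:X],None,fx=4,fy=4,interpolation=2)[:,:,::-1].copy()
    for d in(-.03,-.02,-.01,0,.014):
        for sg in(1,-1):
            q=proj(c,p+R[:,1]*d+sg*.047*R[:,2])[0];print(n,d,sg,q.round(1))
            cv2.circle(im,(int((q[0]-x)*4+2),int((q[1]-y)*4+2)),3,(0,255,0) if d<.01 else (255,0,255),-1)
    cv2.imwrite(f"pics/t_{n}.png",im)
c=ctrl.capture("wrist");cv2.imwrite("pics/w5.png",c["img"][:,:,::-1])
E
```

```text
[ 0.56892275 -0.23997178  0.19910231] 0.9985008326959894 [ 0.00116414 -1.06840551  0.51475178] 7.25
scene -0.03 1 [192.3 192.7]
scene -0.03 -1 [199.8 175. ]
scene -0.02 1 [192.7 195.9]
scene -0.02 -1 [200.2 178.1]
scene -0.01 1 [193.1 199. ]
scene -0.01 -1 [200.6 181.2]
scene 0 1 [193.5 202.2]
scene 0 -1 [200.9 184.2]
scene 0.014 1 [194.1 206.5]
scene 0.014 -1 [201.4 188.4]
side -0.03 1 [287.9 109.1]
side -0.03 -1 [318.7 118.8]
side -0.02 1 [287.8 112.2]
side -0.02 -1 [318.4 121.9]
side -0.01 1 [287.7 115.2]
side -0.01 -1 [318.1 124.9]
side 0 1 [287.6 118.2]
side 0 -1 [317.8 128. ]
side 0.014 1 [287.4 122.4]
side 0.014 -1 [317.4 132.1]
```

View pics/t_scene.png

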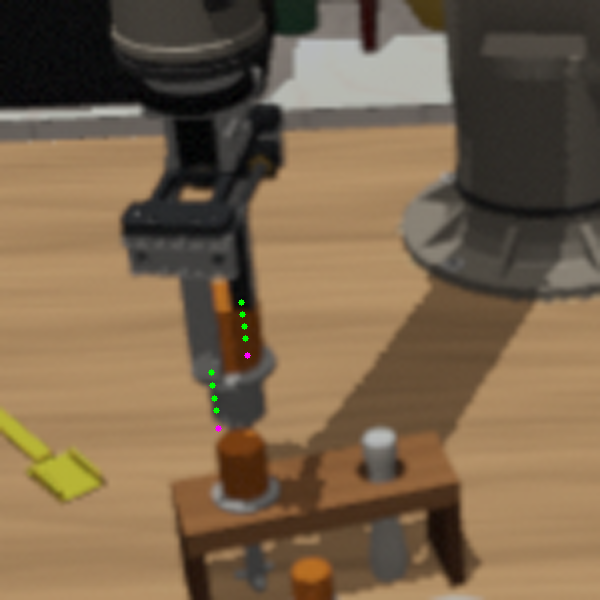

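View pics/t_side.png

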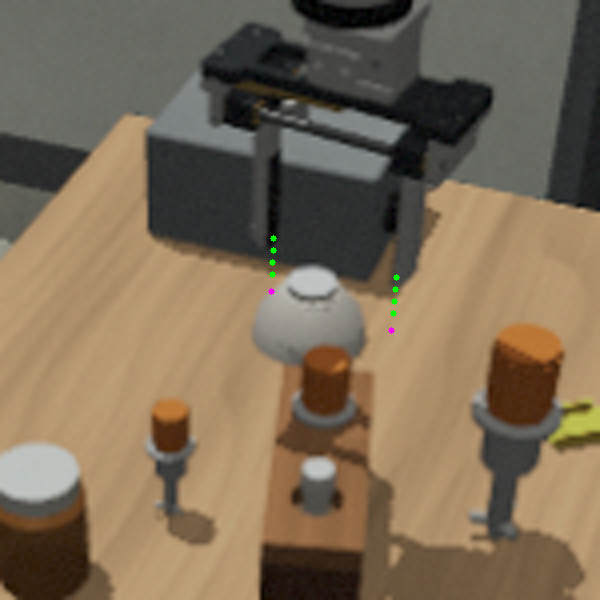

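View pics/w5.png

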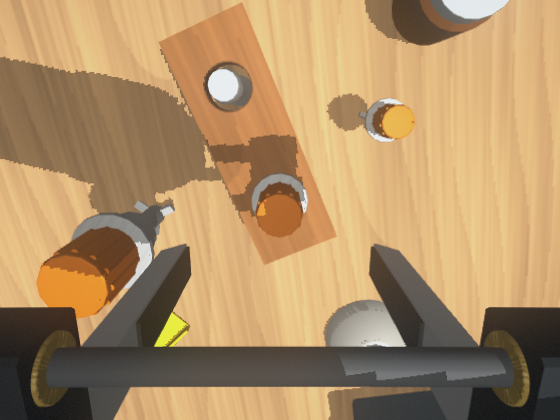

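The fingertips really sit about 28 mm behind the reported TCP, not 14 mm ahead of it. The scene, side and wrist views agree, and so does the contact force. In this scene view the tips are at crop (205,375) and in the side view at (262,240), while the magenta dots mark where the spec puts them. To grip the knob I need TCP z ≈ 0.08.

```bash
python3 - <<'E'
from h import *
c=ctrl.capture("wrist")
for st,ce in orange(c,(5,150,100),(20,255,255))[1]: print(st,ce,onz(c,ce,.142))
print(proj(c,[.5685,-.2393,.142]),proj(c,[.5685,-.2393,.1]))
E
```

```text
[377 105  38  35 970] [396.50721649 121.25773196] [[ 0.65819532 -0.18414968  0.142     ]]
[ 255  182   49   57 2016] [279.04811508 210.67857143] [[ 0.57005441 -0.23583163  0.142     ]]
[  36  227  103   92 5554] [ 84.46200936 274.46669067] [[ 0.41593023 -0.26531808  0.142     ]]
[[277.60639424 215.47044487]] [[277.83565737 200.96754303]]
```

Call:
servo_tool:
  rows: "0 0.6 0 0;0 1.2 0 0;0 1.8 0 0;0 2.3 0 0;0 2.6 0 0;0 2.8 0 0;0 2.9 0 0;0 2.9 0 0;0 2.9 0 0"
  claw: 0

```text
time: 8.35
tool_pos: [0.5694, -0.2402, 0.0839]
orientation: [[-0.139, 0.001, 0.99], [-0.99, -0.0, -0.139], [0.0, -1.0, 0.001]]
contact_force: [-0.5, 0.5, -0.3]
grip_width: 1.0
```

```bash
python3 - <<'E'
from h import *
s=ctrl.observe();p=s["tool_pos"];print(p,s["grip_width"],s["contact_force"],s["time"])
for n,w in (("scene",(140,140,260,260)),("side",(240,80,360,200))):
    c=ctrl.capture(n);x,y,X,Y=w
    cv2.imwrite(f"pics/u_{n}.png",cv2.resize(c["img"][y:Y,x:X],None,fx=5,fy=5,interpolation=2)[:,:,::-1])
c=ctrl.capture("wrist");cv2.imwrite("pics/w6.png",c["img"][:,:,::-1])
E
```

```text
[ 0.56936445 -0.24016557  0.08388367] 1.0004720663436206 [-0.48589906  0.49722466 -0.2539965 ] 8.35
```

View pics/u_scene.png

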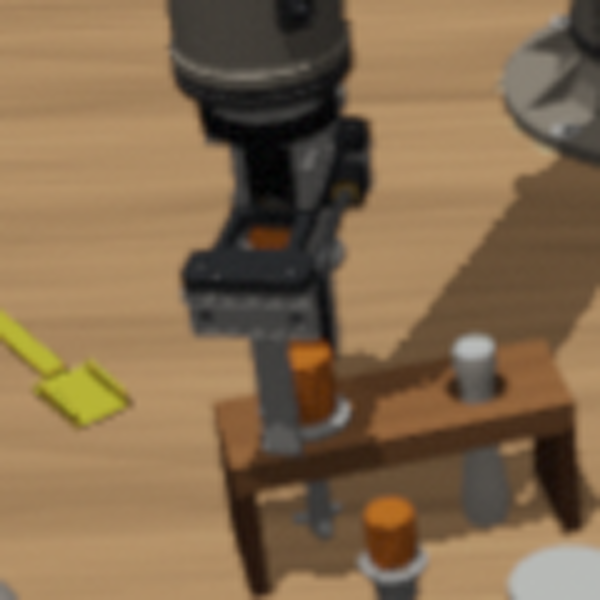

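View pics/u_side.png

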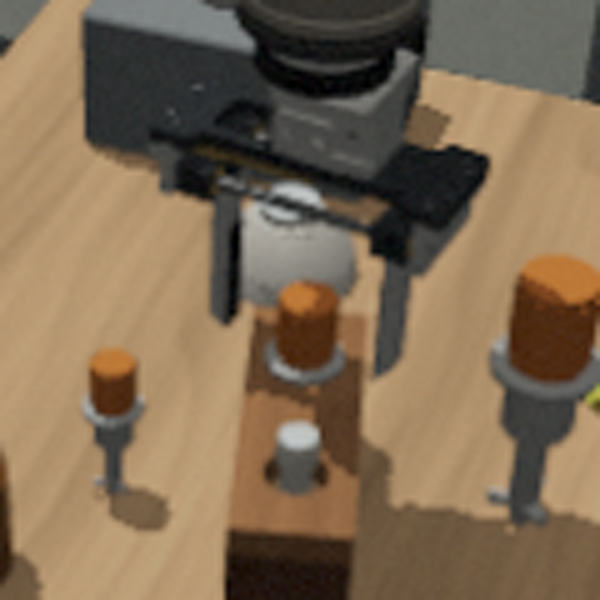

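View pics/w6.png

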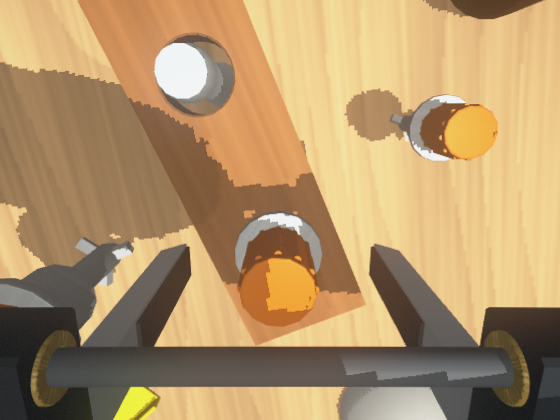

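The fingers now straddle the knob and are centred on it: wrist midline column 280, knob at 279. I'll go 4 mm lower and close.

Call:
servo_tool:
  rows: "0 0.1 0 0;0 0.1 0 0;0 0.1 0 0;0 0.1 0 0;0 0.1 0 0;0 0.1 0 0;0 0.1 0 0;0 0.1 0 0;0 0.1 0 0;0 0.1 0 0;0 0.1 0 0;0 0.1 0 0;0 0.1 0 0"
  claw: 1
  force: 40

```text
time: 9.8
tool_pos: [0.5689, -0.24, 0.0792]
orientation: [[-0.139, -0.0, 0.99], [-0.99, 0.0, -0.139], [-0.0, -1.0, -0.0]]
contact_force: [-1.2, -0.1, 0.5]
grip_width: 0.354
```

Call:
servo_tool:
  rows: "0 -0.1 0 0;0 -0.3 0 0;0 -0.5 0 0;0 -0.5 0 0"

```text
time: 10.2
tool_pos: [0.5697, -0.2403, 0.1007]
orientation: [[-0.139, 0.002, 0.99], [-0.99, -0.001, -0.139], [0.0, -1.0, 0.002]]
contact_force: [0.1, 0.1, -2.8]
grip_width: 0.354
```

```bash
python3 - <<'E'
from h import *
s=ctrl.observe();p=s["tool_pos"];print(p,s["grip_width"],s["contact_force"],s["ft_torque"],s["time"])
for n,w in (("scene",(140,140,260,260)),("side",(240,80,360,200))):
    c=ctrl.capture(n);x,y,X,Y=w
    cv2.imwrite(f"pics/v_{n}.png",cv2.resize(c["img"][y:Y,x:X],None,fx=5,fy=5,interpolation=2)[:,:,::-1])
E
```

```text
[ 0.56972946 -0.24031072  0.10070621] 0.3537328329297371 [ 0.13217873  0.14994501 -2.7520951 ] [-0.03500571 -0.00031835  0.03422476] 10.2
```

View pics/v_scene.png

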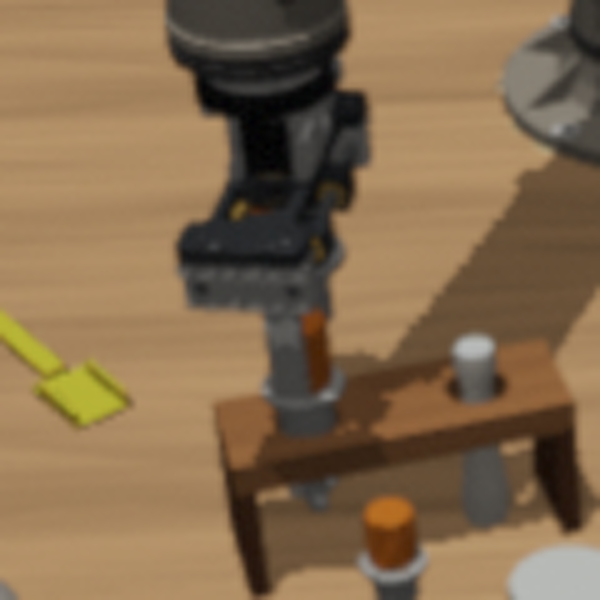

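View pics/v_side.png

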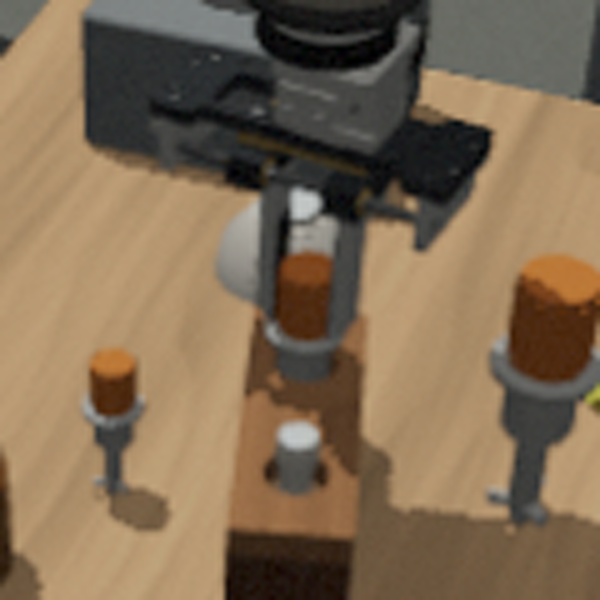

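The screw is held: its flange is visibly clear of the rack and the load reads −2.8 N. Flange z = TCP z + 0.0158. Next I lift and carry it over, pre-turning clockwise to leave room for the anticlockwise search.

Call:
servo_tool:
  rows: "0 -0.5 0 0;0 -1.3 0 0;0 -2.1 0 0;0 -2.7 0 0;0 -2.9 0 0;-0.4 -2.9 -0.1 0.5;-1.2 -2.9 -0.3 1.3;-2.2 -2.9 -0.6 2.1;-3.2 -2.9 -0.9 2.9;-4.2 -2.9 -1.2 3.7;-5.2 -2.9 -1.4 4.5;-6.2 -2.9 -1.7 5.3;-7.2 -2.9 -1.9 6.1;-8.2 -2.9 -2.2 6.9;-9 -2.9 -2.4 7.7;-9.6 -2.9 -2.55 8.4;-10 -2.9 -2.6 8.75;-10.1 -2.9 -2.63 8.75;-10.1 -2.9 -2.63 8.75;-10.1 -2.9 -2.63 8.75"

```text
time: 12.3
tool_pos: [0.521, 0.1734, 0.2147]
orientation: [[-0.978, -0.001, 0.208], [-0.208, -0.001, -0.978], [0.001, -1.0, 0.0]]
contact_force: [-1.2, -0.3, -2.7]
grip_width: 0.357
```

```bash
python3 - <<'E'
from h import *
s=ctrl.observe();p=s["tool_pos"];print(p,s["q"],s["orientation"].round(3).tolist(),s["grip_width"],s["contact_force"],s["ft_torque"],s["time"])
for n,w in (("scene",(270,100,420,250)),("side",(190,130,350,290))):
    c=ctrl.capture(n);x,y,X,Y=w
    cv2.imwrite(f"pics/x_{n}.png",cv2.resize(c["img"][y:Y,x:X],None,fx=4,fy=4,interpolation=2)[:,:,::-1])
    print(n,"flange",proj(c,p+[0,0,.0158]),"nose",proj(c,p+[0,0,.0158-.085]))
c=ctrl.capture("wrist");cv2.imwrite("pics/w7.png",c["img"][:,:,::-1])
E
```

```text
[0.52097796 0.1734081  0.21472536] [-0.52029578  0.19184134  0.09383861  1.85671973 -0.01976998  1.09477343
 -1.78036852] [[-0.978, -0.001, 0.208], [-0.208, -0.001, -0.978], [0.001, -1.0, 0.0]] 0.3567418071804191 [-1.1801396  -0.32255141 -2.65209793] [ 0.0011462   0.12141693 -0.00949561] 12.3
scene flange [[344.01097767 168.34395373]] nose [[342.5127838  193.83510106]]
side flange [[262.4833994  222.50762649]] nose [[262.81495719 248.43282206]]
```

View pics/x_scene.png

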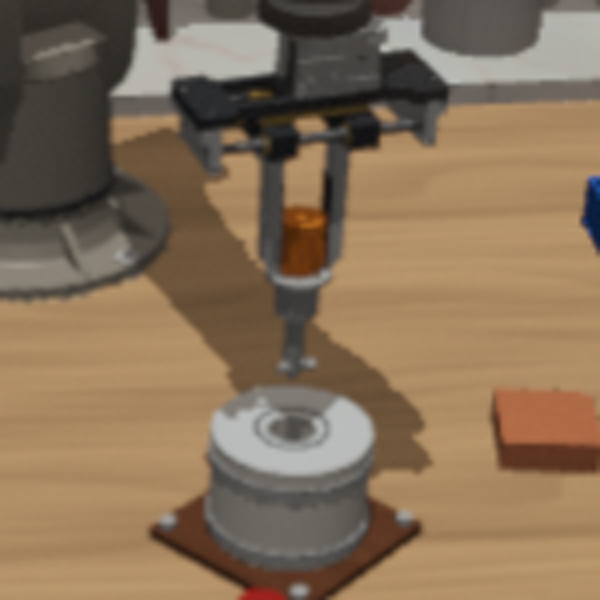

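View pics/x_side.png

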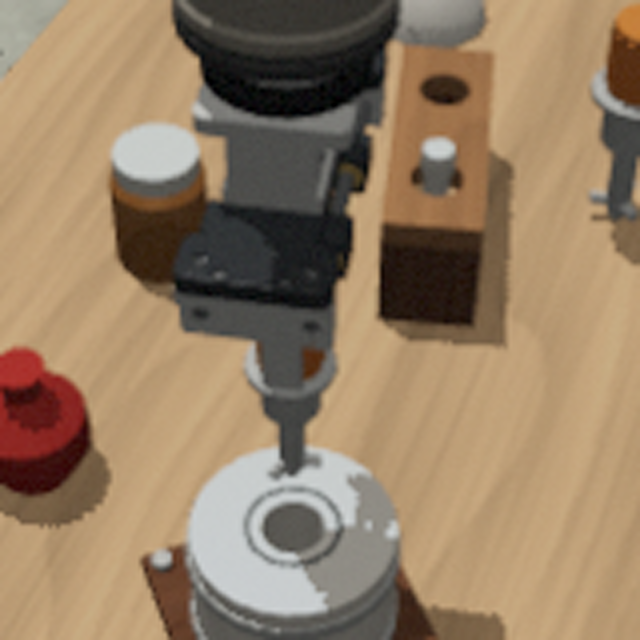

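View pics/w7.png

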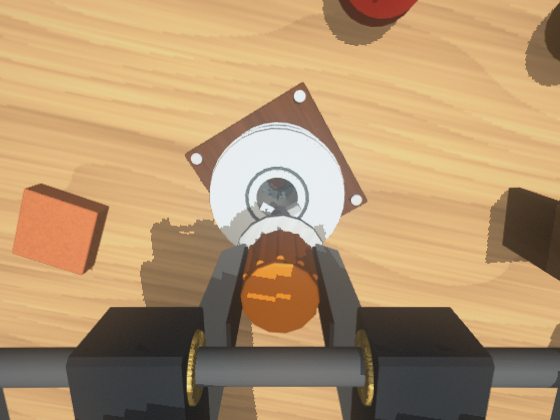

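```bash
python3 - <<'E'
from h import *
s=ctrl.observe();p=s["tool_pos"];R=s["orientation"];print(p)
c=ctrl.capture("wrist")
print(onz(c,[[277.3,195],[277.3,197],[277.3,193]],.1))
# white rim disc: leftmost/rightmost, top edge
hsv=cv2.cvtColor(c["img"],cv2.COLOR_RGB2HSV)
print(onz(c,[[210,190],[345,190],[277,124]],.1), "proj well",proj(c,[.5212,.1752,.1]))
cv2.imwrite("pics/w8.png",cv2.resize(c["img"][110:260,190:370],None,fx=4,fy=4,interpolation=2)[:,:,::-1])
E
```

```text
[0.52120066 0.17358386 0.21515191]
[[0.5234225  0.17612649 0.1       ]
 [0.52164538 0.1757534  0.1       ]
 [0.52519426 0.17649846 0.1       ]]
[[0.51560972 0.23484109 0.1       ]
 [0.54013934 0.11889592 0.1       ]
 [0.58313516 0.18891807 0.1       ]] proj well [[277.80957697 197.60488308]]
```

View pics/w8.png

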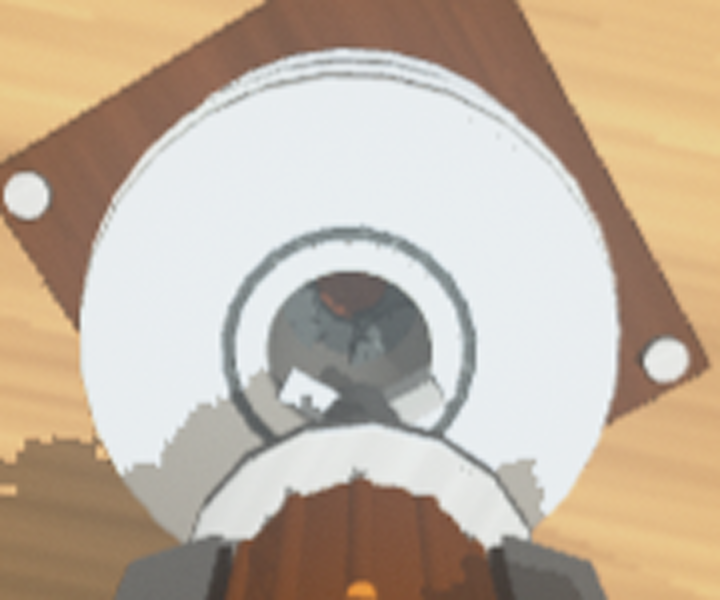

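Well centre from the wrist view is (277.1,197.4), giving (0.521,0.176). The fixed cameras agree. I'll settle and come down to just over the mouth.

Call:
servo_tool:
  rows: "0 0.3 0 0;0 0.7 0 0;0 1 0 0;0 1 0 0;0 1 0 0"

```text
time: 13.0
tool_pos: [0.521, 0.1746, 0.175]
orientation: [[-0.978, -0.001, 0.208], [-0.208, -0.0, -0.978], [0.001, -1.0, 0.0]]
contact_force: [-0.0, -0.3, -2.6]
grip_width: 0.356
```

```bash
python3 - <<'E'
from h import *
s=ctrl.observe();p=s["tool_pos"];R=s["orientation"];print(p,s["contact_force"],s["ft_torque"])
d=np.array([.5210,.1756,p[2]])-p;print("need units",(R.T@d/.04).round(3))
for n,w in (("scene",(290,130,400,240)),("side",(210,190,320,300))):
    c=ctrl.capture(n);x,y,X,Y=w
    cv2.imwrite(f"pics/y_{n}.png",cv2.resize(c["img"][y:Y,x:X],None,fx=5,fy=5,interpolation=2)[:,:,::-1])
    print(n,"nose",proj(c,p+[0,0,.0158-.085]),"well",proj(c,[.521,.1756,.1]),proj(c,[.521,.1756,p[2]+.0158-.085]))
E
```

```text
[0.52097963 0.17455675 0.17500149] [-0.0163424  -0.27666477 -2.62610675] [0.05806061 0.10550248 0.02364251]
need units [-0.006 -0.    -0.025]
scene nose [[342.22451802 205.19358575]] well [[342.47653379 206.81585559]] [[342.57498769 205.18208899]]
side nose [[262.76610152 259.77414439]] well [[262.6065517  261.66011884]] [[262.58476141 260.11549416]]
```

View pics/y_scene.png

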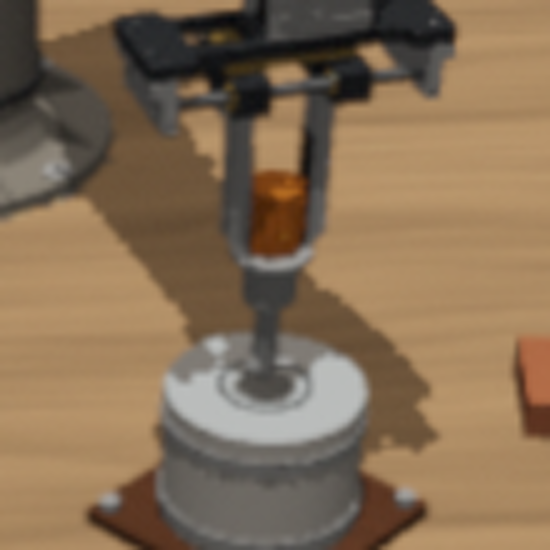

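View pics/y_side.png

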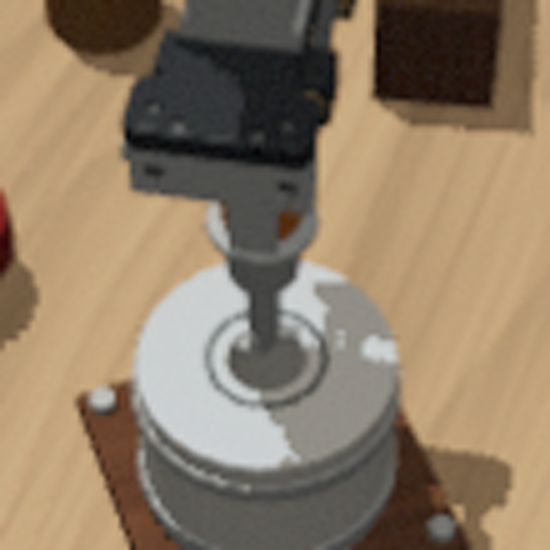

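Call:
servo_tool:
  rows: "0 0.2 -0.02 0;0 0.4 -0.02 0;0 0.6 -0.02 0;0 0.8 -0.02 0;0 0.95 -0.02 0;0 1.1 -0.02 0;0 1.1 -0.02 0"

```text
time: 13.8
tool_pos: [0.5204, 0.1753, 0.1303]
orientation: [[-0.978, -0.001, 0.208], [-0.208, -0.001, -0.978], [0.001, -1.0, 0.0]]
contact_force: [0.2, 0.3, -3.3]
grip_width: 0.353
```

Inside the well with no contact. On down to just above the lands.

Call:
servo_tool:
  rows: "0 0.1 0 0;0 0.2 0 0;0 0.3 0 0;0 0.4 0 0;0 0.5 0 0;0 0.55 0 0;0 0.6 0 0;0 0.6 0 0"

```text
time: 14.6
tool_pos: [0.5208, 0.1754, 0.1069]
orientation: [[-0.978, -0.0, 0.208], [-0.208, -0.0, -0.978], [0.0, -1.0, 0.0]]
contact_force: [-1.0, 0.2, -3.1]
grip_width: 0.359
```

Call:
servo_tool:
  rows: "0 0.04 0 0;0 0.08 0 0;0 0.1 0 0;0 0.12 0 0;0 0.14 0 0;0 0.14 0 0"

```text
time: 15.2
tool_pos: [0.521, 0.1757, 0.1019]
orientation: [[-0.978, 0.0, 0.208], [-0.208, 0.0, -0.978], [-0.0, -1.0, -0.0]]
contact_force: [-2.4, 0.1, 4.0]
grip_width: 0.354
```

Contact at about 7 N, flange about 17.7 mm above the rim. I'll start turning anticlockwise under this light load.

Call:
servo_tool:
  rows: "0 0 0 -0.5;0 0 0 -1;0 0 0 -1.5;0 0 0 -2;0 0 0 -2.5;0 0 0 -3;0 0 0 -3"

```text
time: 15.9
tool_pos: [0.5211, 0.1755, 0.1025]
orientation: [[-0.808, 0.0, 0.59], [-0.59, 0.0, -0.808], [-0.001, -1.0, -0.0]]
contact_force: [-4.5, -1.8, 13.6]
grip_width: 0.358
```

```bash
python3 - <<'E'
from h import *
s=ctrl.observe();print(s["tool_pos"],s["contact_force"],s["ft_torque"],s["q"][6],np.degrees(np.arctan2(s["orientation"][1,0],s["orientation"][0,0])))
E
```

```text
[0.52106801 0.175459   0.10249094] [-4.54548734 -1.77105917 13.58490454] [-0.45071988  1.60811669  0.02888997] -1.380967581099398 -143.8679232955237
```

Call:
servo_tool:
  rows: "0 -0.02 0 0;0 -0.02 0 -0.5;0 -0.02 0 -1;0 -0.02 0 -1.5;0 -0.02 0 -2;0 -0.02 0 -2.5;0 -0.02 0 -3;0 -0.02 0 -3"

```text
time: 16.7
tool_pos: [0.5209, 0.1754, 0.1023]
orientation: [[-0.499, -0.0, 0.867], [-0.867, 0.0, -0.499], [0.0, -1.0, -0.0]]
contact_force: [-0.4, 0.4, -2.4]
grip_width: 0.359
```

```bash
python3 - <<'E'
from h import *
s=ctrl.observe();print(s["tool_pos"],s["contact_force"],s["ft_torque"],s["q"][6],np.degrees(np.arctan2(s["orientation"][1,0],s["orientation"][0,0])))
E
```

```text
[0.520855   0.17535792 0.10226893] [-0.3614515   0.44613941 -2.43433208] [ 0.056464    0.1858986  -0.02891765] -0.9935097453330508 -119.94015790165868
```

Contact is gone, so the lugs may be over a slot or past a ridge. I'll lower gently to find out.

Call:
servo_tool:
  rows: "0 0.03 0 0;0 0.06 0 0;0 0.08 0 0;0 0.08 0 0"

```text
time: 17.1
tool_pos: [0.521, 0.1756, 0.0995]
orientation: [[-0.501, 0.0, 0.866], [-0.866, 0.0, -0.501], [-0.0, -1.0, 0.0]]
contact_force: [-2.9, -0.6, 4.8]
grip_width: 0.353
```

On the lands now (flange about 15.4 mm up), so it had been standing on a ridge. I'll ease the grip so that it acts as a torque limiter, then carry on anticlockwise.

Call:
servo_tool:
  rows: "0 0 0 0;0 0 0 -0.4;0 0 0 -0.8;0 0 0 -1.2;0 0 0 -1.6;0 0 0 -2;0 0 0 -2.4;0 0 0 -2.8;0 0 0 -2.8"
  force: 12

```text
time: 18.0
tool_pos: [0.5211, 0.1755, 0.0994]
orientation: [[-0.132, 0.0, 0.991], [-0.991, 0.0, -0.132], [-0.0, -1.0, 0.0]]
contact_force: [-1.9, -0.1, 5.9]
grip_width: 0.357
```

```bash
python3 - <<'E'
from h import *
s=ctrl.observe();print(s["tool_pos"],s["contact_force"],s["ft_torque"],s["q"][6],np.degrees(np.arctan2(s["orientation"][1,0],s["orientation"][0,0])),s["grip_width"])
E
```

```text
[0.52107496 0.17548078 0.09943984] [-1.92810719 -0.13562005  5.91018194] [-0.15911739  0.40256887 -0.06300866] -0.6324648615673253 -97.57763469185441 0.3569975253504634
```

Call:
servo_tool:
  rows: "0 0 0 -0.4;0 0 0 -0.8;0 0 0 -1.2;0 0 0 -1.6;0 0 0 -2;0 0 0 -2.4;0 0 0 -2.8;0 0 0 -3.2;0 0 0 -3.2"

```text
time: 18.9
tool_pos: [0.5208, 0.1754, 0.0989]
orientation: [[0.308, -0.0, 0.951], [-0.951, 0.0, 0.308], [-0.0, -1.0, -0.0]]
contact_force: [0.9, -0.4, -2.0]
grip_width: 0.361
```

```bash
cat > o.py <<'E'
from h import *
s=ctrl.observe();print(s["tool_pos"].round(4),s["contact_force"].round(1),s["ft_torque"].round(3),s["q"][6].round(2),np.degrees(np.arctan2(s["orientation"][1,0],s["orientation"][0,0])).round(1),s["grip_width"],s["time"])
E
python3 o.py
```

```text
[0.5208 0.1754 0.0989] [ 0.9 -0.4 -2. ] [-0.025 -0.034 -0.065] -0.22 -72.1 0.36123570740759064 18.9
```

Contact is lost again, now with the lugs below land height, so they're probably over the slots. I'll let them down.

Call:
servo_tool:
  rows: "0 0.03 0 0;0 0.06 0 0;0 0.09 0 0;0 0.09 0 0"

```text
time: 19.3
tool_pos: [0.5207, 0.1755, 0.0953]
orientation: [[0.308, -0.0, 0.951], [-0.951, -0.0, 0.308], [-0.0, -1.0, -0.0]]
contact_force: [-0.9, 0.3, -2.8]
grip_width: 0.359
```

```bash
python3 o.py
```

```text
[0.5207 0.1755 0.0953] [-0.9  0.3 -2.8] [0.02  0.004 0.028] -0.22 -72.0 0.35906392446714264 19.3
```

It's dropping in freely. On down.

Call:
servo_tool:
  rows: "0 0.03 0 0;0 0.06 0 0;0 0.09 0 0;0 0.12 0 0;0 0.15 0 0;0 0.15 0 0"

```text
time: 19.9
tool_pos: [0.5208, 0.1754, 0.0894]
orientation: [[0.309, -0.0, 0.951], [-0.951, -0.0, 0.309], [0.0, -1.0, -0.0]]
contact_force: [-0.3, -0.3, -2.6]
grip_width: 0.36
```

```bash
python3 o.py
```

```text
[0.5208 0.1754 0.0894] [-0.3 -0.3 -2.6] [0.019 0.005 0.034] -0.22 -72.0 0.36007167122319317 19.9
```

Call:
servo_tool:
  rows: "0 0.02 0 0;0 0.04 0 0;0 0.06 0 0;0 0.06 0 0;0 0.06 0 0"

```text
time: 20.4
tool_pos: [0.5212, 0.1757, 0.088]
orientation: [[0.309, 0.001, 0.951], [-0.951, 0.0, 0.309], [-0.0, -1.0, 0.001]]
contact_force: [-3.1, -0.1, 10.0]
grip_width: 0.361
```

```bash
python3 o.py
```

```text
[0.5212 0.1757 0.088 ] [-3.1 -0.1 10. ] [-0.238  0.928  0.02 ] -0.22 -72.0 0.36081955177355807 20.4
```

The lugs are in the slots (flange about 3.8 mm up). Now clockwise, following the thread down at 4 mm per 55°.

Call:
servo_tool:
  rows: "0 -0.01 0 0;0 -0.004 0 0.4;0 0.002 0 0.8;0 0.007 0 1.2;0 0.013 0 1.6;0 0.019 0 2;0 0.025 0 2.4;0 0.025 0 2.4"

```text
time: 21.2
tool_pos: [0.5212, 0.176, 0.0867]
orientation: [[-0.023, 0.001, 1.0], [-1.0, 0.001, -0.023], [-0.001, -1.0, 0.001]]
contact_force: [-1.1, 0.4, 4.1]
grip_width: 0.359
```

```bash
python3 o.py
```

```text
[0.5212 0.176  0.0867] [-1.1  0.4  4.1] [ 0.175  0.413 -0.047] -0.53 -91.3 0.35869489452653025 21.2
```

Call:
servo_tool:
  rows: "0 0.006 0 0.4;0 0.012 0 0.8;0 0.018 0 1.2;0 0.023 0 1.6;0 0.029 0 2;0 0.035 0 2.4;0 0.035 0 2.4"

```text
time: 21.9
tool_pos: [0.5211, 0.176, 0.0853]
orientation: [[-0.35, 0.001, 0.937], [-0.937, 0.001, -0.35], [-0.001, -1.0, 0.0]]
contact_force: [-1.2, 0.4, 5.8]
grip_width: 0.358
```

```bash
python3 o.py
```

```text
[0.5211 0.176  0.0853] [-1.2  0.4  5.8] [ 0.208  0.499 -0.022] -0.84 -110.5 0.3578606232442994 21.9
```

Call:
servo_tool:
  rows: "0 0.006 0 0.4;0 0.012 0 0.8;0 0.018 0 1.2;0 0.023 0 1.6;0 0.029 0 2;0 0.035 0 2.4;0 0.035 0 2.4"

```text
time: 22.6
tool_pos: [0.5209, 0.1763, 0.084]
orientation: [[-0.639, 0.0, 0.769], [-0.769, 0.001, -0.639], [-0.001, -1.0, -0.0]]
contact_force: [-4.4, 1.4, 8.2]
grip_width: 0.36
```

```bash
python3 o.py
```

```text
[0.5209 0.1763 0.084 ] [-4.4  1.4  8.2] [ 0.37   1.027 -0.   ] -1.15 -129.7 0.35954556984021624 22.6
```

Call:
servo_tool:
  rows: "0 0.004 0 0.4;0 0.008 0 0.8;0 0.012 0 1.2;0 0.016 0 1.6;0 0.016 0 1.6"

```text
time: 23.1
tool_pos: [0.5207, 0.1766, 0.0835]
orientation: [[-0.793, 0.0, 0.609], [-0.609, 0.001, -0.793], [-0.001, -1.0, -0.001]]
contact_force: [-6.9, 2.9, 11.3]
grip_width: 0.361
```

```bash
python3 o.py; python3 - <<'E'
from h import *
for n,w in (("scene",(300,160,390,250)),("side",(215,200,305,290))):
    c=ctrl.capture(n);x,y,X,Y=w
    cv2.imwrite(f"pics/h_{n}.png",cv2.resize(c["img"][y:Y,x:X],None,fx=6,fy=6,interpolation=2)[:,:,::-1])
E
```

```text
[0.5207 0.1766 0.0835] [-6.9  2.9 11.3] [0.718 1.538 0.053] -1.35 -142.5 0.36050226599317986 23.1
```

View pics/h_scene.png

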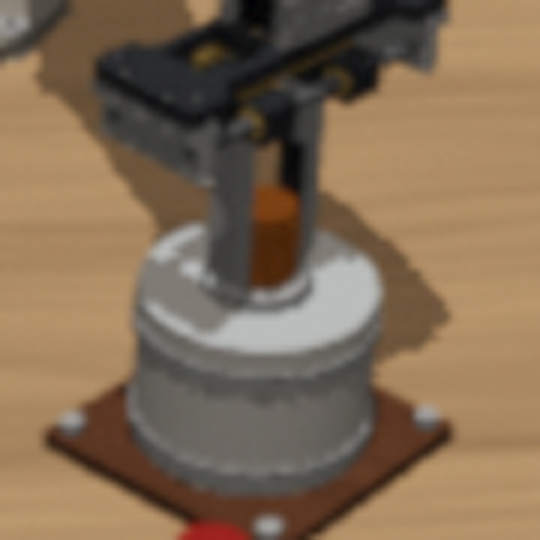

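View pics/h_side.png

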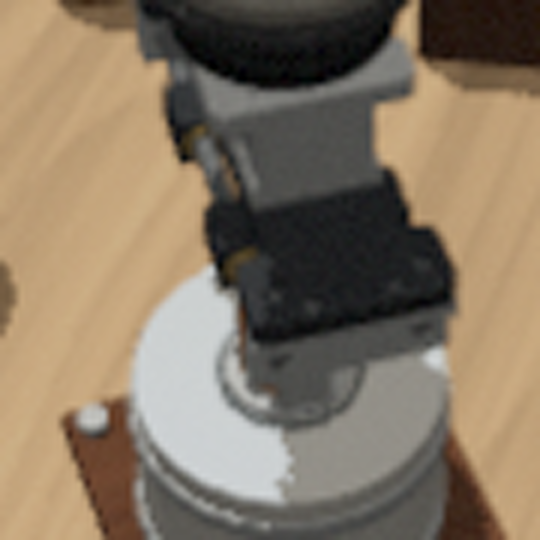

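The flange appears down on the rim, and load is building gently as z stalls. I'll release, rise clear and look.

Call:
servo_tool:
  rows: "0 -0.01 0 0;0 -0.01 0 0;0 -0.01 0 0;0 -0.01 0 0;0 -0.01 0 0;0 -0.01 0 0;0 -0.01 0 0;0 -0.01 0 0;0 -0.01 0 0;0 -0.01 0 0"
  claw: 0

```text
time: 24.2
tool_pos: [0.5208, 0.1755, 0.0831]
orientation: [[-0.792, -0.0, 0.61], [-0.61, -0.0, -0.792], [0.0, -1.0, -0.0]]
contact_force: [-0.1, -0.9, -0.3]
grip_width: 0.998
```

Call:
servo_tool:
  rows: "0 -0.3 0 0;0 -1 0 0;0 -2 0 0;0 -2.8 0 0;0 -3 0 0;0 -3 0 0;0 -3 0 0;0 -3 0 0"

```text
time: 25.0
tool_pos: [0.5202, 0.1752, 0.202]
orientation: [[-0.792, -0.002, 0.61], [-0.61, -0.001, -0.792], [0.002, -1.0, -0.0]]
contact_force: [-0.4, 0.4, 0.1]
grip_width: 0.996
```

```bash
python3 o.py; python3 - <<'E'
from h import *
for n,w in (("scene",(300,160,390,250)),("side",(215,200,305,290)),("wrist",(180,160,380,360))):
    c=ctrl.capture(n);x,y,X,Y=w;k=6 if n!="wrist" else 3
    cv2.imwrite(f"pics/i_{n}.png",cv2.resize(c["img"][y:Y,x:X],None,fx=k,fy=k,interpolation=2)[:,:,::-1])
    for z in(.1,.105,.147,.145,.151):print(n,z,proj(c,[.5212,.1756,z]).round(1))
    for st,ce in orange(c,(5,150,60),(20,255,255))[1]:
        if x<ce[0]<X and y<ce[1]<Y: print(n,st,ce)
E
```

```text
[0.5202 0.1752 0.202 ] [-0.4  0.4  0.1] [0.054 0.059 0.048] -1.35 -142.4 0.9961073328267372 25.0
scene 0.1 [[342.5 206.9]]
scene 0.105 [[342.6 205.4]]
scene 0.147 [[343.3 193.4]]
scene 0.145 [[343.3 194. ]]
scene 0.151 [[343.4 192.2]]
scene [338 191  12  17 170] [343.39411765 198.37058824]
scene [311 225  63  30 342] [341.99707602 238.48245614]
side 0.1 [[262.5 261.6]]
side 0.105 [[262.5 260.3]]
side 0.147 [[262.3 248.7]]
side 0.145 [[262.3 249.3]]
side 0.151 [[262.3 247.6]]
side [255 244  15  22 270] [262.25185185 254.1       ]
wrist 0.1 [[279.4 200.3]]
wrist 0.105 [[279.4 201.9]]
wrist 0.147 [[279.4 216.7]]
wrist 0.145 [[279.4 215.9]]
wrist 0.151 [[279.4 218.3]]
wrist [256 194  44  25 648] [274.99382716 205.12808642]
```

View pics/i_scene.png

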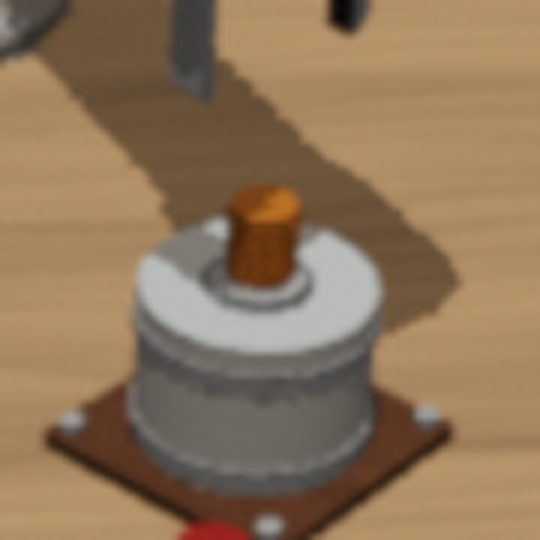

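View pics/i_side.png

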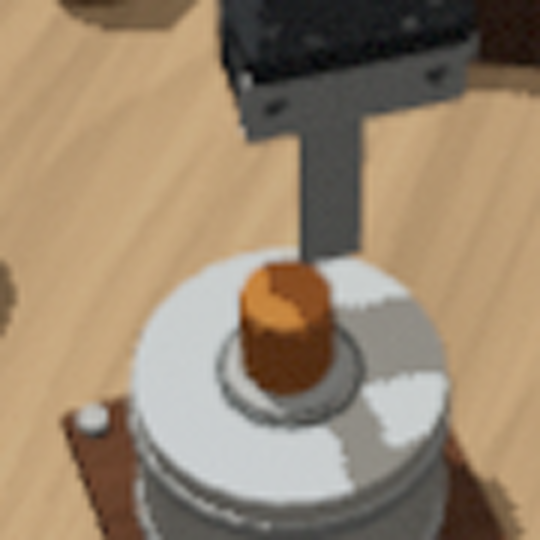

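View pics/i_wrist.png

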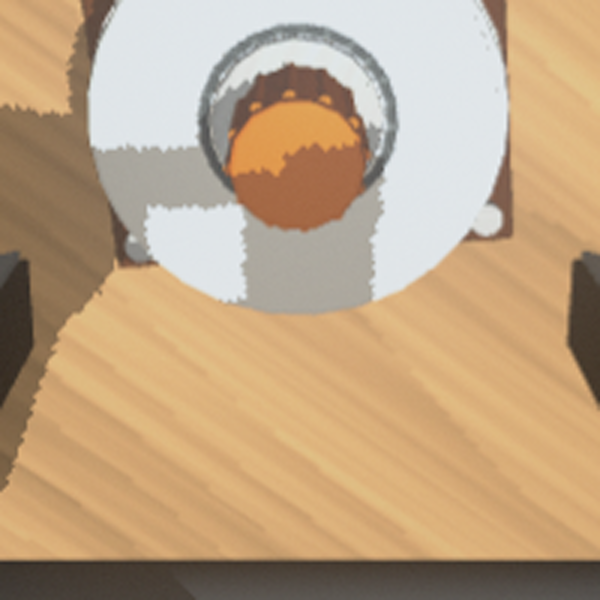

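It looks flush in every view (wrist knob top at (279,214.5), predicted (279,216.7)), but the image height resolution is about the size of the tolerance. To be sure, I'll regrip lightly and feel whether it turns any further.

Call:
servo_tool:
  rows: "0 0.5 0 0;0 1.2 0 0;0 2 0 0;0 2.6 0 0;0 2.9 0 0;0 3 0 0;0 3 0 0;0 3 0 0"
  claw: 0

```text
time: 25.95
tool_pos: [0.5215, 0.1758, 0.0841]
orientation: [[-0.792, 0.001, 0.61], [-0.61, 0.001, -0.792], [-0.001, -1.0, 0.0]]
contact_force: [1.0, -0.0, -0.2]
grip_width: 1.0
```

Call:
servo_tool:
  rows: "0 0 0 0;0 0 0 0;0 0 0 0;0 0 0 0;0 0 0 0;0 0 0 0;0 0 0 0;0 0 0 0;0 0 0 0;0 0 0 0;0 0 0 0;0 0 0 0"
  claw: 1
  force: 12

```text
time: 27.15
tool_pos: [0.5206, 0.1756, 0.0831]
orientation: [[-0.792, -0.0, 0.61], [-0.61, 0.0, -0.792], [0.0, -1.0, -0.0]]
contact_force: [-4.1, 2.3, 3.3]
grip_width: 0.356
```

```bash
python3 o.py
```

```text
[0.5206 0.1756 0.0831] [-4.1  2.3  3.3] [0.408 1.137 0.027] -1.35 -142.4 0.35600129319751367 27.15
```

Call:
servo_tool:
  rows: "0 0.01 0 0.3;0 0.01 0 0.6;0 0.01 0 0.9;0 0.01 0 1.2;0 0.01 0 1.2"

```text
time: 27.65
tool_pos: [0.5204, 0.1763, 0.0831]
orientation: [[-0.883, -0.0, 0.469], [-0.469, 0.001, -0.883], [0.0, -1.0, -0.001]]
contact_force: [-8.4, 3.2, 10.9]
grip_width: 0.361
```

```bash
python3 o.py
```

```text
[0.5204 0.1763 0.0831] [-8.4  3.2 10.9] [0.777 1.997 0.264] -1.51 -152.0 0.36091438068386683 27.65
```

Torque climbs to 0.26 Nm and z doesn't move, so the screw is tight and home. Releasing at once.

Call:
servo_tool:
  rows: "0 -0.01 0 -0.5;0 -0.01 0 -0.5;0 -0.01 0 -0.5;0 -0.01 0 -0.5;0 -0.01 0 -0.5;0 -0.01 0 -0.5;0 -0.01 0 -0.5;0 -0.01 0 -0.5;0 -0.01 0 -0.5;0 -0.01 0 -0.5"
  claw: 0

```text
time: 28.65
tool_pos: [0.5209, 0.1755, 0.0831]
orientation: [[-0.848, -0.0, 0.53], [-0.53, 0.0, -0.848], [-0.0, -1.0, -0.0]]
contact_force: [0.4, 0.8, 0.2]
grip_width: 0.999
```

Call:
servo_tool:
  rows: "0 -0.3 0 0;0 -1 0 0;0 -2 0 0;0 -2.8 0 0;0 -3 0 0;0 -3 0 0;0 -3 0 0;0 -3 0 0"

```text
time: 29.45
tool_pos: [0.5202, 0.1752, 0.202]
orientation: [[-0.848, -0.002, 0.53], [-0.53, -0.001, -0.848], [0.002, -1.0, -0.0]]
contact_force: [0.2, 0.8, -0.6]
grip_width: 1.001
```

```bash
python3 o.py; python3 - <<'E'
from h import *
for n,w in (("scene",(300,160,390,250)),("side",(215,200,305,290))):
    c=ctrl.capture(n);x,y,X,Y=w
    for st,ce in orange(c,(5,150,60),(20,255,255))[1]:
        if x<ce[0]<X and y<ce[1]<Y: print(n,st,ce)
    cv2.imwrite(f"pics/j_{n}.png",c["img"][:,:,::-1])
E
```

```text
[0.5202 0.1752 0.202 ] [ 0.2  0.8 -0.6] [ 0.044  0.073 -0.032] -1.44 -148.0 1.0007266567242628 29.45
scene [338 191  12  17 168] [343.29166667 198.42261905]
scene [308 225  66  30 350] [341.58571429 238.36857143]
side [255 244  15  21 266] [262.19924812 254.15037594]
```

View pics/j_side.png

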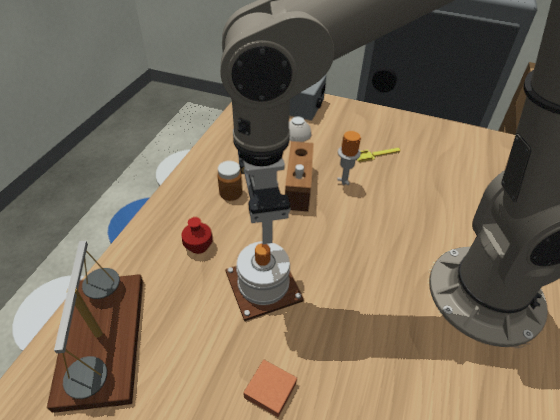

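The screw sits upright in the jar at (262,254), the gripper is clear above it, and the bystanders are where they started. Handing in.

```bash
python3 -c "
from bench import ctrl
print(ctrl.sign_off())"
```

```text
the job is handed in; nothing more can be done
None
```

The middle-sized screw is in the jar's well, screwed down until it was tight and let go. I handed the job in at about 29.5 s; no verdict is reported.

**How it went:**
- **Finding the thread:** bearing at about 7–16 N, I turned the screw anticlockwise about 96° (off a ridge and across the lands) until contact was lost. It then dropped about 11 mm into the slots.
- **Screwing in:** I turned it clockwise about 70°, following the thread down, until the flange was on the rim.

**Last checks:**
- **Height:** the arm's reading puts the flange between 0.7 mm below the rim and level with it. The pictures agree, but they resolve only about 2 mm, so I regripped lightly and turned it again. It met firm resistance, with torque rising to 0.26 Nm and no further sinking. That was close to the 0.3 Nm stripping limit, so I let go at once.
- **Position:** the knob stands within about 1–2 mm of the well's axis in all three views.
- **Other things on the bench:** in the last side view, none of them looked to have moved.

**What failed or disagreed:**
- **Fingertip length:** the quoted value did not match the robot. `ctrl.tip_reach` puts the tips 14 mm ahead of the TCP, but the pictures and contact forces put them about 28 mm behind it.
- **First two grasps:** because of that, the first grasp missed the knob. The second pressed on its top with about 50 N while the screw was still in the rack. I then measured the tips from the pictures, and the third grasp held.

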